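Discard the used vial and hold the syringe up to the check camera

ROBOT

A 6-joint arm with a two-finger parallel gripper is mounted at the origin on a cart in front of the work surface, level with it; the furniture and walls round the work are solid. World frame = base frame: x ahead of the robot, y to its left, z up, the work surface at z = 0. Lengths are in m, angles in rad, forces in N, time in s.
With the tool pointing down it reaches from about 0.35 to 0.775 m from the base axis. Payload 5.5 kg.
Tool frame: the origin (TCP) lies midway between the tips of the shut fingers; the grasp point (between the pads) lies 19 mm behind it; z points along the fingers, y is the line along which they close (so a half turn about z gives the same grasp; the last joint's range is limited). The gripper opens to 85 mm and grips with 20 to 120 N. Pads are 22 mm wide; open, the fingers measure 114 mm over their backs; the gripper's body (76 mm by 85 mm) begins 54 mm behind the grasp point. The pads swing forward as they close: fully open they stand 13 mm farther back than shut.
Start: joints at [-1.35, 0.313, 0.046, 1.304, 0, 1.431], TCP at [0.203, -0.538, 0.231] pointing down, gripper open.
Joint ranges: [-2.76, 2.76], [-0.86, 1.69], [-1.03, 1.26], [-2.2, 2.34], [-1.47, 1.5], [-3.14, 3.14]. Speed limits (rad/s): [2.57, 2.57, 3.14, 3.14, 3.14, 3.14].

INTERFACE

Orientations are given as a unit quaternion [w, x, y, z].
In Python, from workcell import telemetry, imaging, env gives the robot as it stands. The module is installed in compiled form; this text tells all that it offers.
- The arm moves only by the tool step_arm, never from a script. Its argument "moves" is a list of rows, each a list of 3 entries, a list of its own where there are three numbers: the shift along the tool's x, y, z in mm, then the turn, a rotation vector about the tool's x, y, z in rad, then the finger opening in mm, from 0 to 85.4. A call has 1 to 8 rows; each row is the pose to reach, as a shift and turn from the pose commanded when the call began, along the tool's axes at that moment; what a row does not reach only later rows make up. A row lasts 1/12 s, in which the tool goes at most 41.7 mm and 7.16 degrees, less where a joint would pass 70% of its speed; a pose out of reach is approached as far as the arm can. A call with a gripper value outside its range is refused whole. The fingers move at their own pace and stop on an object; "grip_force" is the grip in N (left out, the last holds). Time passes only in rows, so rows that repeat a pose let the fingers close. It gives the time, the measured TCP pose, the force, the opening and the grip force at its end, in the units of the state.
- telemetry.get_state(): the state, without advancing time (a new reading comes with each control period).
- imaging.read_camera(name): name is "side" or "top" or "wrist"; returns the picture (400x640x3 uint8, red, green, blue); there is no depth.
- imaging.camera_params(name): a dict with "camera_matrix" (3x3 intrinsics, pixels), "pose" (4x4, takes a point from camera to world coordinates). Camera axes: x right, y up, looking along -z (the intrinsics and any distortion apply to the point x, -y, -z); pixel columns grow to the right and rows downward; lengths in m; the calibration is good to about 2 mm. A picture is of the moment at which its call begins: read the wrist's pose just before it. camera_params takes no time and is no camera call; for the wrist camera it gives the pose at the moment of the call.
- env.hand_in(): hands the job in; it is judged then, once.
The state is a dict: "clock": time; "joint_pos": joint angles; "qvel": joint speeds; "tau": joint torques, N m; "tcp_pos": TCP position; "orientation": TCP orientation; "wrist_force": force on the tool from outside, world axes, zero at the start; "ft_torque": the same for the moment, N m; "finger_gap": finger opening in m; "grip_force": force on a finger pad.
Only numpy, scipy, OpenCV 4.12 (cv2) and the standard library are available. Lean on these libraries where they do the work, as an engineer would, in place of code of your own. Each camera call takes 0.05 s, during which the arm holds its last target. There are 200 camera calls.

TASK

Drop the used vial, the one with the red cap, into the open yellow sharps container. Then pick the syringe out of the blue tray and show it to the check camera: hold it still in the air 15 cm straight in front of the lens, at lens height, with the middle of its barrel centred, the syringe level and square across the camera's view and its needle cap pointing to the robot's left. Finish while still holding it there, and leave the blue-capped vial, the camera, the mouse and the highlighter as they are.

Things in the scene. Friction and masses are not known exactly. Their poses are not given: they have to be found in the camera images.
- red_vial: used glass medicine vial with red cap and red band, standing in the tray; 22 mm diameter, 47 mm tall (the full-width body is the lower 38 mm, only that part can be gripped); origin at the centre of its underside, z up
- blue_vial: vial of the same size with blue cap and band, standing in the tray; stays upright where it is; origin at the centre of its underside
- syringe: capped 2.5 ml syringe lying in the tray, 170 x 24 x 16 mm; its y axis runs along it, needle cap towards -y, plunger towards +y, z up; origin half way along, at the underside, 8 mm below its axis. Grip across the clear barrel, 12 mm diameter, y = -30 to +53 mm; flange at y = +54 mm, 16 mm thick hub at y = -37 mm, needle cap (10 mm diameter) y = -85 to -44 mm
- barrel_mid (a point): middle of the syringe's barrel, on its axis (at y = +10 mm, z = 8 mm in the syringe's frame)
- cap_tip (a point): end of the syringe's needle cap, on its axis (at y = -85 mm in the syringe's frame)
- tray: fixed shallow blue tray on the desk, 190 x 270 mm, floor 3 mm thick, rim 9 mm high; origin at the centre of its underside, long side along its y; the vials stand at its +y end, 80 mm apart (give or take 15 mm), the syringe lies in the rest of it
- sharps_box: fixed yellow sharps container, 116 x 152 x 176 mm (x, y, z), hollow, floor 7 to 10 mm thick; origin at the centre of its underside, z up. Its red top has one opening; the lid stands open on the +x side of it, hinged 42 mm behind the opening's centre, leaning back, its edge about 260 mm above the desk
- sharps_mouth (a point): centre of the opening in the container's top, 172 mm above the desk; the opening is 72 mm (the container's x) by 68 mm (its y)
- camera_stand: check camera: a fixed steel foot of 100 mm diameter with a 310 mm post, on which a white camera head (50 x 62 x 50 mm) is clamped; origin at the centre of the foot's underside, z up; the camera looks level along its -x, towards the robot; its +y is on the robot's left
- lens (a point): centre of the camera's lens front, 74 mm in front of the post's axis, 160 to 240 mm above the desk; its -x is the direction of view; the head gives way if it is pushed hard
- view_point (a point): point in the air 150 mm straight in front of the lens, at lens height, where the middle of the barrel is to be held; axes as the camera's: -x away from the lens, +y to the robot's left, z up
- highlighter: yellow highlighter with dark blue cap lying on the desk behind the tray, 118 x 17 x 18 mm; a bystander; origin at the centre of its underside
- mouse: black computer mouse on the desk, 110 x 58 x 36 mm; a bystander; origin at the centre of its underside
There are look-alikes about, which are no part of the job. Leave any orange look-alike of the red_vial alone.

How it is judged:
On the way, in this order (a step that is already met when the one before it is completed fails the run):
1. the red-capped vial lies in the sharps container, let go (z of red_vial in the frame of sharps_box below 0.13 m and x of red_vial in the frame of sharps_box between -0.058 and 0.058 m and y of red_vial in the frame of sharps_box between -0.076 and 0.076 m and contact force between the fingers and red_vial below 0.05 N), for 0.2 s.
2. the syringe is held still at the view point, level, square to the camera, needle cap to the robot's left (distance between barrel_mid and view_point below 0.03 m and angle between the y axis of syringe and the y axis of view_point, either way round below 0.25 rad and angle between syringe's own y axis and vertical between 1.3708 and 1.7708 rad and y of cap_tip in the frame of view_point above 0.03 m and linear speed of syringe below 0.03 m/s and angular speed of syringe below 0.3 rad/s and contact force between the fingers and syringe above 0.5 N and contact force between syringe and camera_stand below 0.05 N), for 0.5 s.
At the end, for the whole second after the job is handed in: Red-capped vial let go inside the sharps container; syringe held still by the fingers only, barrel middle within 30 mm of the view point, level within 0.2 rad, across the view within 0.25 rad, needle cap to the robot's left; blue-capped vial upright within 30 mm of its start (all of step 1 and all of step 2 and angle between blue_vial's own z axis and vertical below 0.2 rad and distance of blue_vial from where it was at the start of the episode below 0.03 m); the arm keeps its last pose, push and grip.
It fails at once if the blue-capped vial is tipped or shifted by more than 30 mm (angle between blue_vial's own z axis and vertical above 0.5 rad or distance of blue_vial from where it was at the start of the episode above 0.03 m).
It fails at once if the camera is pushed out of place (lens moved by more than 15 mm) (distance of lens from where it was at the start of the episode above 0.015 m).
It fails at once if the mouse or the highlighter is shifted by more than 40 mm (distance of any of mouse, highlighter from where it was at the start of the episode above 0.04 m).
It also fails if it takes over 59 s, if anything falls off the work surface, if the arm or the gripper's body presses on something with over 40 N, if the wrist force passes 120 N, or if a joint passes its speed limit or range.

## Working session

There is one attempt and no reset: what is moved stays moved. The work goes in short steps, Python scripts to look and compute and a tool call to move; the robot and the scene stay as the last step left them, time stands still between calls to the robot, and variables do not carry over. Pictures are saved under pics/ and viewed, at most 10 in all, crops included, and the job is handed in when it is done.

Besides the shell and the picture viewer there is one more tool, called after "Call:" as name([rows], argument=value, ...), one row to a line, values as JSON. step_arm: Moves the arm, as the interface text tells. Its arguments: {"type":"object","properties":{"moves":{"type":"array"},"grip_force":{"type":"number"}},"required":["moves"]}

```bash
mkdir -p pics
cat > h.py <<'E'
from workcell import telemetry, imaging, env
import numpy as np, cv2
from scipy.spatial.transform import Rotation as R
def snap(c,f):
    p=imaging.camera_params(c); im=imaging.read_camera(c); cv2.imwrite(f'pics/{f}.png',im[:,:,::-1]); return im,p
def ray(p,u,v):
    K=np.array(p['camera_matrix']);T=np.array(p['pose'])
    d=np.linalg.inv(K)@[u,v,1]; d=T[:3,:3]@(d*[1,-1,-1]); return T[:3,3],d
def atz(p,u,v,z):
    o,d=ray(p,u,v); return o+d*(z-o[2])/d[2]
def proj(p,X):
    K=np.array(p['camera_matrix']);T=np.array(p['pose'])
    c=T[:3,:3].T@(np.array(X)-T[:3,3])*[1,-1,-1]; q=K@c; return q[:2]/q[2]
def tri(p1,a,p2,b):
    o1,d1=ray(p1,*a);o2,d2=ray(p2,*b);d1/=np.linalg.norm(d1);d2/=np.linalg.norm(d2)
    s=np.linalg.lstsq(np.c_[d1,-d2],o2-o1,rcond=None)[0]; x,y=o1+s[0]*d1,o2+s[1]*d2
    return (x+y)/2,np.linalg.norm(x-y)
def tool():
    s=telemetry.get_state(); q=s['orientation']; return np.array(s['tcp_pos']),R.from_quat([q[1],q[2],q[3],q[0]]),s
def go(X,Rt=None):
    t,r,s=tool(); print('shift mm',np.round(r.inv().apply(np.array(X)-t)*1000,1), 'rotvec',None if Rt is None else np.round((r.inv()*Rt).as_rotvec(),3))
E
python3 - <<'E'
from h import *
for c in('top','side'):
    im,p=snap(c,c+'0'); print(c,p.keys(),np.round(p['pose'],3).tolist(),np.round(p['camera_matrix'],1).tolist())
t,r,s=tool();print(t,r.as_matrix().round(2),s['clock'])
E
```

```text
top dict_keys(['camera_matrix', 'pose']) [[0.005, 0.992, -0.129, 0.4], [-1.0, 0.004, -0.012, -0.14], [-0.011, 0.129, 0.992, 1.565], [0.0, 0.0, 0.0, 1.0]] [[512.6, 0.0, 315.4], [0.0, 512.6, 202.8], [0.0, 0.0, 1.0]]
side dict_keys(['camera_matrix', 'pose']) [[-0.811, 0.297, -0.504, 0.027], [-0.585, -0.412, 0.698, 0.648], [-0.0, 0.861, 0.508, 0.673], [0.0, 0.0, 0.0, 1.0]] [[424.1, 0.0, 320.9], [0.0, 424.1, 199.6], [0.0, 0.0, 1.0]]
[ 0.2028612  -0.53754795  0.23049854] [[ 0.94  0.35 -0.  ]
 [ 0.35 -0.94  0.  ]
 [ 0.   -0.   -1.  ]] 0.1
```

View pics/top0.png

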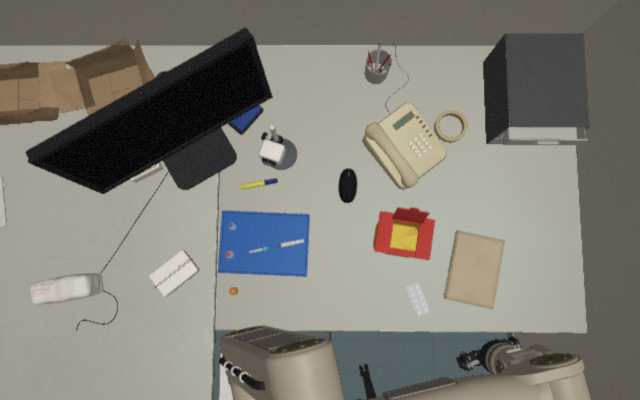

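View pics/side0.png

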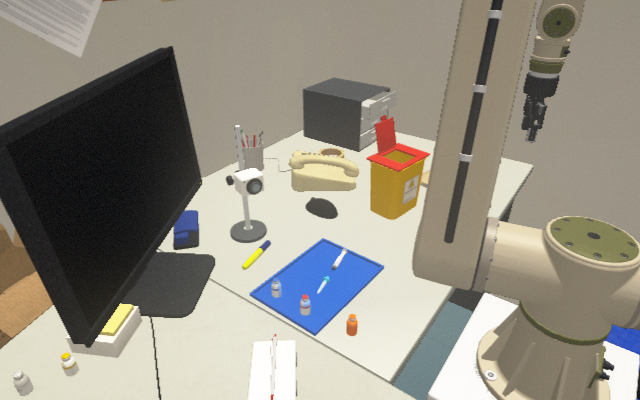

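Top: the red vial is at (229,254) in the tray and the blue vial at (232,226). The orange look-alike is outside the tray at (234,291). In the side view these are red (305,305), blue (276,289) and orange (352,325), with more small look-alike vials at the lower left. The syringe runs from (250,251) to (303,241) in top. I'll check this in one close crop.

Run:
```python
import cv2,numpy as np
t=cv2.imread('pics/top0.png');s=cv2.imread('pics/side0.png')
f=lambda i,x,y,w,h,W,H:cv2.resize(i[y:y+h,x:x+w],(W,H),interpolation=cv2.INTER_CUBIC)
a=f(t,215,205,100,70,400,280)   #4x
b=f(s,250,235,140,105,400,300)  #2.857x
c=f(s,220,115,80,60,400,300)    #5x cam
d=f(t,250,120,60,42,400,280)    #6.67x
cv2.imwrite('pics/m.png',np.vstack([np.hstack([a,d]),np.hstack([b,c])]))
```

```text
(no output)
```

View pics/m.png

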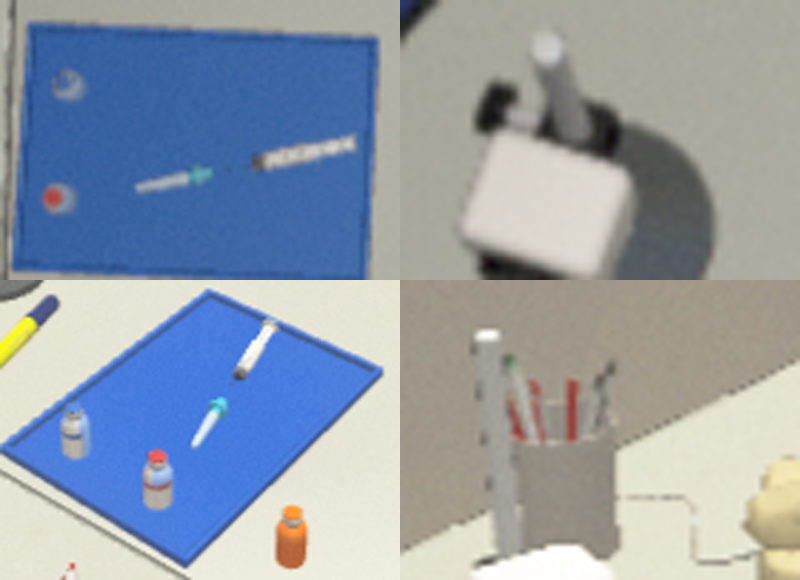

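The crop confirms the choice: the red-capped vial has a clear body and stands in the tray, and the orange one is outside it. The syringe's needle cap tip is at top (249,252) and its plunger end at (303.7,241). My camera crop missed the lens, so I'll take another of the camera and the box.

Run:
```python
import cv2,numpy as np
t=cv2.imread('pics/top0.png');s=cv2.imread('pics/side0.png')
f=lambda i,x,y,w,h,W,H:cv2.resize(i[y:y+h,x:x+w],(W,H),interpolation=cv2.INTER_CUBIC)
c=f(s,215,120,80,120,400,600)    #5x
d=f(t,250,120,60,45,400,300)    #6.67x
e=f(t,365,200,80,60,400,300)    #5x
cv2.imwrite('pics/m2.png',np.hstack([c,np.vstack([d,e])]))
```

```text
(no output)
```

View pics/m2.png

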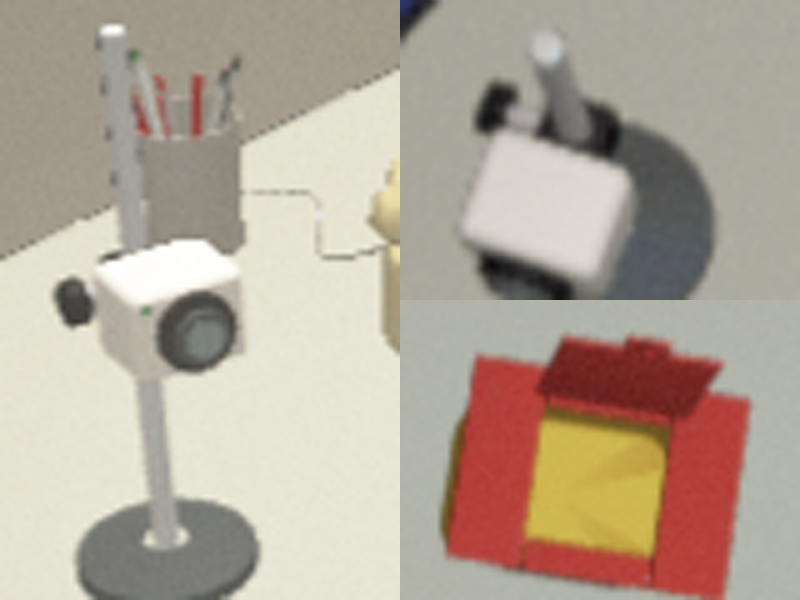

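Run:
```python
from h import *
T=imaging.camera_params('top');S=imaging.camera_params('side')
np.set_printoptions(precision=4,suppress=True)
print('post',tri(T,(272.2,127.2),S,(237.6,126)),'foot side',atz(S,248.6,229,.012))
hc=[atz(T,*q,.225) for q in((265,139.8),(285.2,147.3),(280.8,162),(259.4,154.8))]
print('head',np.array(hc),np.mean(hc,0))
print('red',tri(T,(228.2,254.5),S,(305,297)),'blue',tri(T,(230.5,225),S,(275.2,280.5)))
print('redbase side',atz(S,305.3,313.5,.005))
sy=[atz(T,*q,.011) for q in((249,252),(266,249),(303.7,241))]; print('syr',np.array(sy),np.linalg.norm(sy[0]-sy[2]))
bx=np.array([atz(T,*q,.176) for q in((380,211),(435,220),(429.6,259.6),(374.4,251))]);print('box',bx,bx.mean(0))
op=np.array([atz(T,*q,.172) for q in((394,221),(419.4,225),(416,252),(390,249))]);print('open',op,op.mean(0))
# lens: along side ray
o,d=ray(S,255.6,186)
for z in(.16,.18,.2,.22,.24): print(z,atz(S,255.6,186,z))
```

```text
post (array([ 0.7539, -0.0165,  0.3096]), np.float64(0.0017178784306433757)) foot side [ 0.7516 -0.0161  0.012 ]
head [[ 0.7437  0.0112  0.225 ]
 [ 0.7233 -0.0433  0.225 ]
 [ 0.6832 -0.032   0.225 ]
 [ 0.7026  0.0254  0.225 ]] [ 0.7132 -0.0097  0.225 ]
red (array([0.4411, 0.1331, 0.0482]), np.float64(0.0020801230731257716)) blue (array([0.5282, 0.1287, 0.0454]), np.float64(0.003223438656604873))
redbase side [0.4377 0.1362 0.005 ]
syr [[ 0.4509  0.0776  0.011 ]
 [ 0.4601  0.0263  0.011 ]
 [ 0.4848 -0.0875  0.011 ]] 0.16859766409611865
box [[ 0.5584 -0.3003  0.176 ]
 [ 0.5345 -0.449   0.176 ]
 [ 0.4276 -0.4319  0.176 ]
 [ 0.4499 -0.284   0.176 ]] [ 0.4926 -0.3663  0.176 ]
open [[ 0.5316 -0.3385  0.172 ]
 [ 0.521  -0.4073  0.172 ]
 [ 0.4479 -0.3966  0.172 ]
 [ 0.4556 -0.3266  0.172 ]] [ 0.489  -0.3672  0.172 ]
0.16 [ 0.7096 -0.0162  0.16  ]
0.18 [0.683  0.0097 0.18  ]
0.2 [0.6564 0.0356 0.2   ]
0.22 [0.6298 0.0615 0.22  ]
0.24 [0.6032 0.0873 0.24  ]
```

```bash
cat >> h.py <<'E'
def yaw(a): # tool down, x axis at yaw a
    return R.from_euler('z',a)*R.from_euler('x',np.pi)
E
python3 -c "
from h import *
go([.44,.134,.2],yaw(1.571))"
```

```text
shift mm [ 458.9 -544.5   31.5] rotvec [-1.00e-03 -1.00e-03 -1.21e+00]
```

Call:
step_arm([
  [[26,-31,1],[0,0,-0.12],70],
  [[52,-62,3],[0,0,-0.24],70],
  [[78,-93,5],[0,0,-0.36],70],
  [[104,-124,7],[0,0,-0.48],70],
  [[130,-155,9],[0,0,-0.6],70],
  [[156,-186,10],[0,0,-0.72],70],
  [[182,-217,12],[0,0,-0.84],70],
  [[208,-247,14],[0,0,-0.96],70],
])

```text
clock: 0.77
tcp_pos: [0.3103, -0.2314, 0.217]
orientation: [-0.0, 0.788, 0.615, 0.0]
wrist_force: [0.8, -0.2, 0.0]
finger_gap: 0.07
grip_force: 0.0
```

```bash
python3 -c "
from h import *
print(tool()[0],tool()[2]['joint_pos']);go([.44,.134,.2],yaw(1.571))"
```

```text
[ 0.31026506 -0.23137296  0.21699014] [-8.49069021e-01 -4.58714170e-02 -4.08960683e-01  1.20794090e+00
  1.37612902e-04  9.66494049e-01]
shift mm [385.9  37.3  17.1] rotvec [-0.    -0.    -0.245]
```

Call:
step_arm([
  [[38,4,2],[0,0,-0.08],70],
  [[77,8,4],[0,0,-0.16],70],
  [[116,11,6],[0,0,-0.245],70],
  [[155,15,8],[0,0,-0.245],70],
  [[194,19,10],[0,0,-0.245],70],
  [[233,23,12],[0,0,-0.245],70],
  [[272,26,14],[0,0,-0.245],70],
  [[310,30,16],[0,0,-0.245],70],
])

```text
clock: 1.43
tcp_pos: [0.416, 0.0616, 0.2011]
orientation: [0.0, 0.709, 0.706, -0.0]
wrist_force: [0.9, -0.2, 0.5]
finger_gap: 0.0701
grip_force: 0.0
```

```bash
python3 -c "
from h import *
go([.44,.134,.2],yaw(1.571))"
```

```text
shift mm [72.5 23.7  1.1] rotvec [-0.     0.    -0.005]
```

Call:
step_arm([
  [[36,12,0],[0,0,-0.005],70],
  [[72,24,1],[0,0,-0.005],70],
  [[72,24,1],[0,0,-0.005],70],
  [[72,24,1],[0,0,-0.005],70],
])

```text
clock: 1.77
tcp_pos: [0.4403, 0.1332, 0.1996]
orientation: [-0.0, 0.706, 0.709, -0.001]
wrist_force: [0.1, -0.5, -0.4]
finger_gap: 0.0695
grip_force: 0.0
```

```bash
python3 -c "
from h import *
im,p=snap('wrist','w1');print(np.round(p['pose'],3),p['camera_matrix'])
for n,X in dict(red=(.441,.133,.05),redb=(.441,.133,.003),blue=(.528,.129,.05)).items(): print(n,proj(p,X))"
```

```text
[[ 1.    -0.004 -0.     0.439]
 [ 0.004  0.957  0.289  0.206]
 [-0.001 -0.289  0.957  0.342]
 [ 0.     0.     0.     1.   ]] [[318.94270455   0.         321.26732685]
 [  0.         318.94270455 197.81373293]
 [  0.           0.           1.        ]]
red [323.64206053 182.76955108]
redb [323.38691896 172.19557649]
blue [415.45443348 187.27518186]
```

View pics/w1.png

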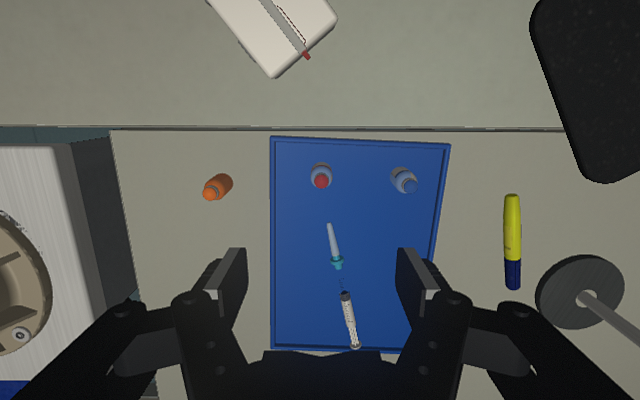

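The wrist view shows the red cap at (320.5,182) between the orange look-alike (217,187) and the blue vial (404,181). The syringe runs from its cap tip at (330,223) to its plunger end at (356,347).

```bash
python3 -c "
from h import *
p=imaging.camera_params('wrist')
print(atz(p,320.5,182,.049),atz(p,320,168,.006))
a,b=atz(p,330,223,.011),atz(p,356,347,.011);d=(a-b)/np.linalg.norm(a-b);print(a,b,np.linalg.norm(a-b),d,np.arctan2(d[1],d[0]),'hub',atz(p,337,263,.011),'mid',a-d*.095)
go([.4385,.133,.01],yaw(1.571))"
```

```text
[0.43764272 0.13221698 0.049     ] [0.43693546 0.13694129 0.006     ]
[0.44813439 0.07586808 0.011     ] [ 0.48266268 -0.09173751  0.011     ] 0.17112520731266964 [-0.20177208  0.9794325   0.        ] 1.773963203281506 hub [0.45672423 0.02638101 0.011     ] mid [ 0.46730274 -0.017178    0.011     ]
shift mm [  1.2  -1.2 189.7] rotvec [-0.002  0.001  0.002]
```

Call:
step_arm([
  [[1,-2,35],[0,0,0],55],
  [[1,-2,70],[0,0,0],50],
  [[1,-2,105],[0,0,0],50],
  [[1,-2,135],[0,0,0],50],
  [[1,-2,160],[0,0,0],50],
  [[1,-2,178],[0,0,0],50],
  [[1,-2,188],[0,0,0],50],
  [[1,-2,188],[0,0,0],50],
])

```text
clock: 2.48
tcp_pos: [0.4359, 0.1304, 0.0101]
orientation: [-0.001, 0.708, 0.706, -0.002]
wrist_force: [0.1, 0.2, -0.3]
finger_gap: 0.0499
grip_force: 0.0
```

Call:
step_arm([
  [[0,0,0],[0,0,0],10],
  [[0,0,0],[0,0,0],10],
  [[0,0,0],[0,0,0],10],
  [[0,0,0],[0,0,0],10],
  [[0,0,0],[0,0,0],10],
  [[0,0,0],[0,0,0],10],
], grip_force=35)

```text
clock: 2.98
tcp_pos: [0.4396, 0.1321, 0.0134]
orientation: [0.001, 0.707, 0.707, 0.001]
wrist_force: [-0.9, -1.1, 5.8]
finger_gap: 0.0208
grip_force: 34.6
```

Call:
step_arm([
  [[0,0,-30],[0,0,0],10],
  [[0,0,-65],[0,0,0],10],
  [[0,0,-105],[0,0,0],10],
  [[0,0,-145],[0,0,0],10],
  [[0,0,-185],[0,0,0],10],
  [[0,0,-225],[0,0,0],10],
  [[-15,0,-250],[0,0,0.1],10],
  [[-45,0,-255],[0,0,0.2],10],
])

```text
clock: 3.65
tcp_pos: [0.4408, 0.0889, 0.2729]
orientation: [0.003, 0.774, 0.633, 0.004]
wrist_force: [0.9, -1.9, -0.5]
finger_gap: 0.0211
grip_force: 34.4
```

```bash
python3 -c "
from h import *
go([.489,-.367,.27],yaw(0))"
```

```text
shift mm [-437.2  137.9    2.8] rotvec [ 0.005 -0.009  1.371]
```

Call:
step_arm([
  [[-36,11,0],[0,0,0.12],10],
  [[-73,23,0],[0,0,0.24],10],
  [[-110,35,0],[0,0,0.36],10],
  [[-147,46,1],[0,0,0.48],10],
  [[-184,58,1],[0,0,0.6],10],
  [[-221,70,1],[0,0,0.72],10],
  [[-258,81,2],[0,0,0.84],10],
  [[-295,93,2],[0,0,0.96],10],
])

```text
clock: 4.32
tcp_pos: [0.4707, -0.2219, 0.2654]
orientation: [-0.0, 0.98, 0.201, 0.0]
wrist_force: [1.1, 1.6, -0.1]
finger_gap: 0.0212
grip_force: 34.3
```

```bash
python3 -c "
from h import *
go([.487,-.367,.27],yaw(0))"
```

```text
shift mm [-42.2 139.8  -4.6] rotvec [-0.    -0.     0.405]
```

Call:
step_arm([
  [[-10,36,0],[0,0,0.1],10],
  [[-21,72,-4],[0,0,0.2],10],
  [[-32,106,-4],[0,0,0.3],10],
  [[-42,140,-4],[0,0,0.4],10],
  [[-42,140,15],[0,0,0.4],10],
  [[-42,140,40],[0,0,0.4],10],
  [[-42,140,73],[0,0,0.4],10],
  [[-42,140,73],[0,0,0.4],10],
])

```text
clock: 4.98
tcp_pos: [0.4854, -0.3627, 0.1854]
orientation: [-0.004, 1.0, 0.005, -0.004]
wrist_force: [-2.4, 0.3, -2.2]
finger_gap: 0.0208
grip_force: 34.4
```

```bash
python3 -c "
from h import *
go([.487,-.367,.192],yaw(0));im,p=snap('wrist','w2');im,p=snap('side','s2')
a=cv2.imread('pics/w2.png');b=cv2.imread('pics/s2.png')[60:240,300:620];cv2.imwrite('pics/m3.png',np.vstack([cv2.resize(a[:,160:480],(320,400)),b]))"
```

```text
shift mm [ 1.5  4.2 -6.6] rotvec [-0.008  0.008  0.01 ]
```

View pics/m3.png

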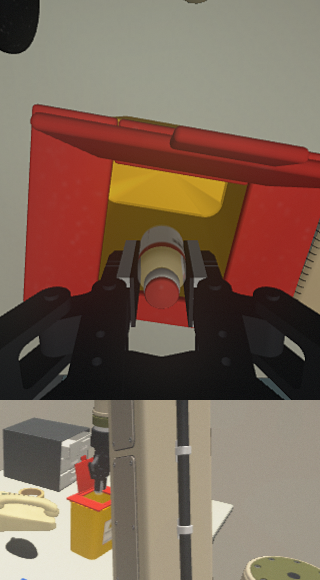

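The wrist view shows the vial held upright at (162,265) in the crop, over the yellow opening. The fingers clear both the opening and the lid, so I release.

Call:
step_arm([
  [[1,2,0],[0,0,0],30],
  [[1,2,0],[0,0,0],42],
  [[1,2,0],[0,0,0],42],
  [[1,2,0],[0,0,0],42],
  [[1,2,0],[0,0,0],42],
  [[1,2,0],[0,0,0],42],
  [[1,2,0],[0,0,0],42],
  [[1,2,0],[0,0,0],42],
])

```text
clock: 5.75
tcp_pos: [0.4895, -0.3674, 0.1924]
orientation: [0.0, 1.0, 0.005, 0.0]
wrist_force: [0.2, -0.5, 0.1]
finger_gap: 0.0419
grip_force: 0.0
```

Call:
step_arm([
  [[0,0,-20],[0,0,0],42],
  [[0,0,-55],[0,0,0],42],
  [[0,0,-80],[0,0,0],42],
  [[0,0,-80],[0,0,0],42],
])

```text
clock: 6.08
tcp_pos: [0.4911, -0.3689, 0.2783]
orientation: [0.003, 1.0, 0.005, 0.003]
wrist_force: [-0.4, -0.0, 1.3]
finger_gap: 0.0423
grip_force: 0.0
```

```bash
python3 -c "
from h import *
im,p=snap('wrist','w3');go([.4685,-.017,.2],yaw(1.774))
a=cv2.imread('pics/w3.png')[100:400,160:480];cv2.imwrite('pics/m4.png',a)"
```

```text
shift mm [ -18.7 -352.1   74.1] rotvec [ 7.000e-03  1.000e-03 -1.763e+00]
```

View pics/m4.png

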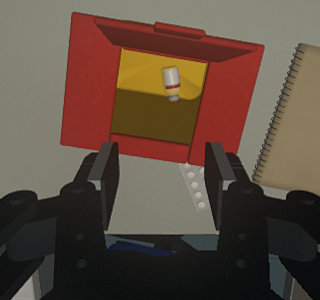

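The vial lies inside the container at (171,83) in the crop, let go. Next is the syringe.

Call:
step_arm([
  [[0,-22,0],[0,0,-0.12],50],
  [[-1,-48,2],[0,0,-0.24],50],
  [[-3,-72,4],[0,0,-0.36],50],
  [[-5,-97,8],[0,0,-0.48],50],
  [[-6,-122,12],[0,0,-0.6],50],
  [[-7,-147,17],[0,0,-0.72],50],
  [[-9,-172,22],[0,0,-0.84],50],
  [[-10,-197,27],[0,0,-0.96],50],
])

```text
clock: 6.8
tcp_pos: [0.4764, -0.169, 0.2438]
orientation: [-0.001, 0.883, 0.469, -0.001]
wrist_force: [0.5, -1.0, 0.0]
finger_gap: 0.0503
grip_force: 0.0
```

```bash
python3 -c "
from h import *
go([.4685,-.017,.16],yaw(1.774))"
```

```text
shift mm [121.6 -91.6  84. ] rotvec [-0.002 -0.    -0.798]
```

Call:
step_arm([
  [[17,-13,12],[0,0,-0.12],50],
  [[34,-26,24],[0,0,-0.24],50],
  [[51,-39,36],[0,0,-0.36],50],
  [[69,-52,48],[0,0,-0.48],50],
  [[87,-65,60],[0,0,-0.6],50],
  [[104,-78,72],[0,0,-0.7],50],
  [[122,-92,84],[0,0,-0.798],50],
  [[122,-92,84],[0,0,-0.798],50],
])

```text
clock: 7.47
tcp_pos: [0.4671, -0.0144, 0.1579]
orientation: [-0.003, 0.631, 0.776, -0.001]
wrist_force: [-0.4, 0.0, 0.1]
finger_gap: 0.0498
grip_force: 0.0
```

```bash
python3 -c "
from h import *
im,p=snap('wrist','w4');go([.4685,-.017,.16],yaw(1.774))
print(proj(p,[.448,.0765,.011]),proj(p,[.4835,-.09,.011]),proj(p,[.4685,-.017,.011]))"
```

```text
shift mm [-1.1  0.2 -0.9] rotvec [-0.004 -0.002 -0.002]
[323.60042843  78.57541663] [324.13540036 258.91139096] [324.51073578 187.16651723]
```

View pics/w4.png

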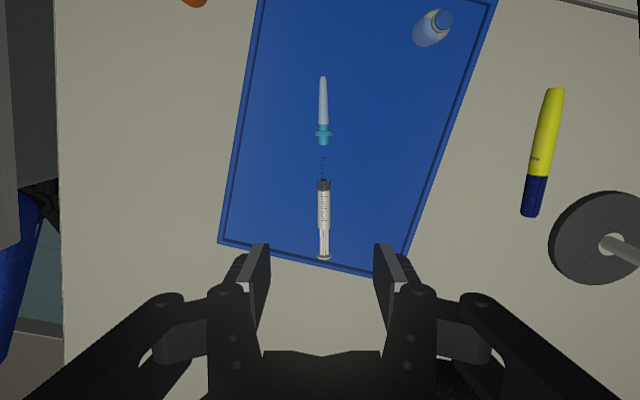

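Tip at (322,76) and end at (324,260) match the prediction to within 2 px, so I descend.

Call:
step_arm([
  [[-1,0,35],[0,0,0],40],
  [[-1,0,70],[0,0,0],40],
  [[-1,0,100],[0,0,0],40],
  [[-1,0,125],[0,0,0],40],
  [[-1,0,142],[0,0,0],40],
  [[-1,0,152],[0,0,0],40],
  [[-1,0,152],[0,0,0],40],
  [[-1,0,152],[0,0,0],40],
])

```text
clock: 8.18
tcp_pos: [0.4701, -0.0194, 0.0089]
orientation: [-0.001, 0.634, 0.773, -0.0]
wrist_force: [0.4, -0.2, 0.4]
finger_gap: 0.0401
grip_force: 0.0
```

Call:
step_arm([
  [[0,0,0],[0,0,0],4],
  [[0,0,0],[0,0,0],4],
  [[0,0,0],[0,0,0],4],
  [[0,0,0],[0,0,0],4],
  [[0,0,0],[0,0,0],4],
  [[0,0,0],[0,0,0],4],
  [[0,0,0],[0,0,0],4],
], grip_force=45)

```text
clock: 8.77
tcp_pos: [0.4717, -0.0193, 0.0104]
orientation: [0.001, 0.634, 0.773, 0.0]
wrist_force: [0.1, -0.2, 7.2]
finger_gap: 0.0099
grip_force: 44.2
```

Call:
step_arm([
  [[0,0,-10],[0,0,0],4],
  [[0,0,-25],[0,0,0],4],
  [[0,0,-50],[0,0,0],4],
  [[0,0,-80],[0,0,0],4],
  [[0,0,-115],[0,0,0],4],
  [[0,0,-150],[0,0,0],4],
  [[0,0,-172],[0,0,0],4],
  [[0,0,-172],[0,0,0],4],
])

```text
clock: 9.43
tcp_pos: [0.4735, -0.0193, 0.1866]
orientation: [0.004, 0.634, 0.774, 0.002]
wrist_force: [1.1, -0.2, 0.2]
finger_gap: 0.0096
grip_force: 44.1
```

```bash
python3 -c "
from h import *
t,r,s=tool();print(t,s['finger_gap'])
im,p=snap('wrist','w5');im,p=snap('side','s5')
a=cv2.imread('pics/w5.png')[140:400,160:480];b=cv2.imread('pics/s5.png')[130:330,200:460];b=cv2.resize(b,(520,400))
cv2.imwrite('pics/m5.png',np.hstack([cv2.resize(a,(280,400))[:, :],b]))
go([.5425,.062,.162],yaw(1.215))"
```

```text
[ 0.47345888 -0.01933155  0.18657406] 0.009579725889654377
shift mm [65.2 85.9 20.2] rotvec [0.002 0.    0.554]
```

View pics/m5.png

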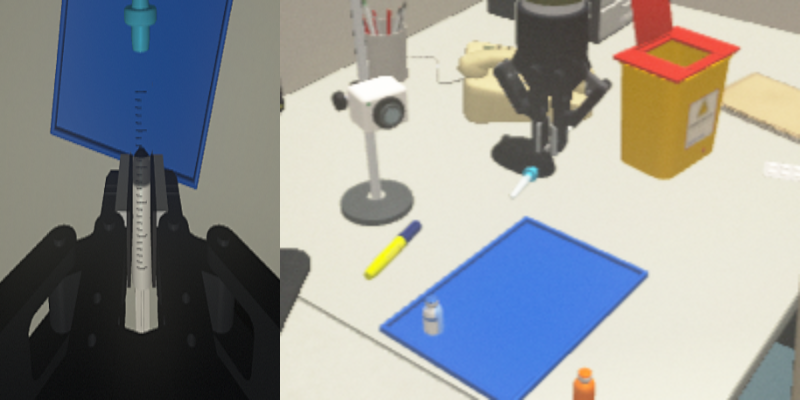

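The wrist and side views show the syringe gripped at mid-barrel, level with the fingers, cap at (520,182) in the crop and pointing to the robot's left. The blue vial is undisturbed at (431,316). Now to the view point.

Call:
step_arm([
  [[10,14,1],[0,0,0.09],4],
  [[21,28,2],[0,0,0.18],4],
  [[32,43,3],[0,0,0.28],4],
  [[43,57,4],[0,0,0.37],4],
  [[54,72,5],[0,0,0.46],4],
  [[63,86,6],[0,0,0.55],4],
  [[63,86,6],[0,0,0.55],4],
  [[63,86,6],[0,0,0.55],4],
])

```text
clock: 10.2
tcp_pos: [0.5413, 0.0602, 0.1731]
orientation: [-0.001, 0.819, 0.574, -0.002]
wrist_force: [-0.5, -0.1, -0.0]
finger_gap: 0.0101
grip_force: 44.1
```

Call:
step_arm([
  [[0,0,0],[0,0,0],4],
  [[0,0,0],[0,0,0],4],
  [[0,0,0],[0,0,0],4],
  [[0,0,0],[0,0,0],4],
  [[0,0,0],[0,0,0],4],
  [[0,0,0],[0,0,0],4],
  [[0,0,0],[0,0,0],4],
  [[0,0,0],[0,0,0],4],
])

```text
clock: 10.87
tcp_pos: [0.5425, 0.0598, 0.1754]
orientation: [0.0, 0.82, 0.572, 0.0]
wrist_force: [-0.5, 0.7, -0.4]
finger_gap: 0.0097
grip_force: 44.1
```

```bash
python3 -c "
from h import *
t,r,s=tool();print(t,s['finger_gap'],s['grip_force']);go([.5420,.060,.177],yaw(1.215))
im,p=snap('top','t6');im,q=snap('side','s6')
a=cv2.imread('pics/t6.png')[110:260,215:315];b=cv2.imread('pics/s6.png')[120:320,200:400]
cv2.imwrite('pics/m6.png',np.hstack([cv2.resize(a,(300,450)),cv2.resize(b,(450,450))]))
m=np.array([.5425,.062,.18]);c=np.array([.349,.937,0])
for n,X in dict(mid=m,tip=m+.095*c,hub=m+.047*c,lens=[.683,.0095,.18]).items(): u,v=proj(p,X),proj(q,X);print(n,(u-[215,110])*3,(v-[200,120])*2.25)"
```

```text
[0.54246044 0.05975638 0.17540975] 0.00969756091761416 44.07799422740936
shift mm [ 0.1 -0.5 -1.6] rotvec [ 0.    -0.     0.004]
mid [ 95.41975248 318.34518579] [194.38602256 210.59960622]
tip [ -1.4548703  281.67324621] [104.14824454 241.50146093]
hub [ 47.40066049 300.16753317] [150.88425235 225.49675254]
lens [155.98759033 166.22429756] [125.24650176 148.43015377]
```

View pics/m6.png

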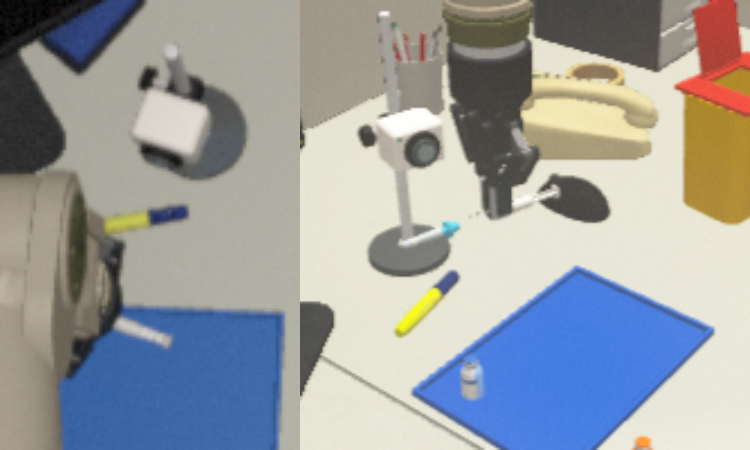

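In the side crop the cap tip at (102,243) and hub at (150,228) match the predicted (104,241) and (151,225). The lens, camera, highlighter and blue vial are in place, so I hand in.

```bash
python3 -c "
from h import *
print(env.hand_in())"
```

```text
the job is handed in; nothing more can be done
None
```

The job is handed in: the red-capped vial lies in the sharps container, and the syringe is held still at the view point, level and square to the camera, needle cap to the robot's left; no verdict was returned.

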